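Match the liner tweezers to the gap gauge

TASK

Set the gap gauge for the small cap liners: turn its knob until the red pointer stands at the green line, and let go of the knob. Then pick the sprung tweezers up off their rest by the blue grips and squeeze them until the tips are 20 mm apart, without ever pinching the tips together. Finish while still holding them steady at that gap, the two tips just above the gauge without touching it, one over the black datum fin and the other over the pointer; leave the cap, marker pen and tally counter alone.

Things in the scene. Friction and masses are not known exactly. Their poses are not given: they have to be found in the camera images.
- gauge: gap gauge fixed to the worktop: aluminium plate 170 x 100 x 6 mm (x -35 to +135 mm), a white scale bar (24 x 96 mm, top 24 mm high) across its near end, a knob at its far end. Origin: underside, below the bar's middle; x away from the robot towards the knob, y left along the bar, z up. Lines on the bar: 10 (black), 20 (green), 30, 40 mm (black) to the right (-y) of the datum fin
- gauge_datum (a point): top middle of the black datum fin (24 x 3 mm, ends 28 mm above the worktop), at gauge x = 0, y = +22 mm; its axes are parallel to the gauge's
- gauge_mark (a point): middle of the green line across the scale bar, at gauge x = 0, y = +2 mm, z = 24.5 mm (20 mm from the datum fin)
- pointer_tip (a point): top of the red pointer fin (24 x 2.4 mm, lying across the scale bar), at gauge x = 0, z = 28 mm; it slides along the gauge's y and moves left (+y), towards the datum fin, when the knob is turned clockwise
- gauge_pointer (a joint): travel of the red pointer to the left in m: 0 when 44 mm from the datum fin, 0.024 when exactly on the green line
- gauge_knob (a joint): angle of the knob in rad, growing clockwise seen from above, 0 to 2.6; light friction, stays where it is left. Geared to the pointer: 15 mm of pointer travel per rad, so 1.6 is on the green line
- gauge_knob_grip (a point): point on the knob's upright axis, gauge x = +95 mm, y = 0, 43 mm above the worktop, where to grip it. On the round knob (44 mm) stands a bar 42 mm long, 14 mm thick, 32 mm high (top 50 mm above the worktop), to be pinched from above; at knob angle 0 it lies along the gauge's x, and it turns with the knob
- rest: grey plastic rest fixed to the worktop, plate 150 x 75 x 6 mm, with two cross bars at x = -68 and +43 mm (tops 30 mm above the worktop, horns at their ends 38 mm) on which the tweezers lie. Origin: underside, below the middle of the blue grips; x along the tweezers towards the tips, y left, z up
- tweezers: loose sprung steel tweezers, 157 mm, 80 g, balanced near the grips, flat on the rest. Origin: underside, midway between the blue grips, when open; x to the tips (at +60 mm, away from the robot), y left, z up. Blue grips x -17 to +17 mm, 20 mm high, underside 30 mm above the worktop; 44 mm over their outer faces when open, 32 mm (faces parallel) with the tips 20 mm apart. Carries the left blade
- tweezers_blade (a joint): closing angle between the blades, which pivot at tweezers x = -90 mm and swing evenly when squeezed: 0 open (tips 40 mm apart), 0.133 tips 20 mm apart, 0.26 almost shut; per 0.1 rad the tip gap shrinks 15 mm, the width over the grips 9 mm. Springs open: the squeeze at the grips is about 2 N at 0, 9 N at 0.133, 16 N at 0.26
- tip_left (a point): inner corner of the left blade's tip, 3 mm above the underside of the tweezers; the tips are 6 mm high
- tip_right (a point): inner corner of the right blade's tip, likewise; the distance between the two points is the tip gap
- cap: gold jar cap 64 mm across, 10 mm high, lying on the worktop; leave alone. Origin: centre of its underside
- marker_pen: marker pen 122 x 14 mm, white with a green cap, lying on the worktop; leave alone. Origin: its middle, underside
- tally_counter: white tally counter 44 x 51 x 30 mm on the worktop; leave alone. Origin: centre of its underside

How it is judged:
By the outcome, as a careful person would: the job done as asked, in the order asked, and still so for the second after the job is handed in, while the arm keeps its last pose, push and grip.
It also fails if it takes over 48 s, if anything falls off the work surface, if the arm or the gripper's body presses on something with over 40 N, if the wrist force passes 120 N, or if a joint passes its speed limit or range.

ROBOT

A 6-joint arm with a two-finger parallel gripper is mounted at the origin on a cart in front of the work surface, level with it; the furniture and walls round the work are solid. World frame = base frame: x ahead of the robot, y to its left, z up, the work surface at z = 0. Lengths are in m, angles in rad, forces in N, time in s.
With the tool pointing down it reaches from about 0.425 to 0.95 m from the base axis. Payload 3.5 kg.
Tool frame: the origin (TCP) lies midway between the tips of the shut fingers; the grasp point (between the pads) lies 19 mm behind it; z points along the fingers, y is the direction in which the jaws open and shut (so a half turn about z gives the same grasp; the last joint's range is limited). The gripper opens to 85 mm and grips with 20 to 120 N. Pads are 22 mm wide; open, the fingers measure 114 mm over their backs; the gripper's body (76 mm by 85 mm) begins 54 mm behind the grasp point. The pads swing forward as they close: fully open they stand 13 mm farther back than shut.
Start: joints at [-1.39, 0.286, 1.577, -0, 1.279, -0.15], TCP at [0.219, -0.638, 0.231] pointing down, gripper open.
Joint ranges: [-2.77, 2.77], [-0.9, 2.22], [0.21, 2.48], [-1.53, 4.67], [0.24, 2.81], [-2.84, 2.84]. Speed limits (rad/s): [2.79, 2.79, 3.14, 3.14, 3.14, 3.14].

INTERFACE

Orientations are given as a unit quaternion [x, y, z, w].
In Python, from plant import * gives the robot as it stands.
- The arm moves only by the shell command python3 -m jog 'ROWS' [FORCE]. ROWS is a JSON object of lists of equal length, an entry for each row: "travel": the shift along the world's x, y, z in mm, a list of three; "dr": the turn, a rotation vector about the world's x, y, z in degrees, a list of three; "jaw": the closure in counts, from 0 (fully open) to 255 (shut). In form: {"travel": [[x, y, z], ...], "dr": [[wx, wy, wz], ...], "jaw": [jaw, ...]}. A call has 1 to 5 rows; each row shifts and turns the commanded pose from where the row before left it; what a row does not reach is not made up. A row lasts 1/12 s, in which the tool goes at most 41.7 mm and 7.16 degrees, less where a joint would pass 70% of its speed; a pose out of reach is approached as far as the arm can. A call is refused whole if a number of a shift passes 41.7 or a number of a turn 7.16, either way. A call with a gripper value outside its range is refused whole. The fingers move at their own pace and stop on an object; FORCE is the grip in N (left out, the last holds). Time passes only in rows, so rows that do not move let the fingers close. It gives the time, the measured TCP pose, the force and the opening at its end, in the units of the state.
- get_state(): the state, without advancing time (a new reading comes with each control period).
- read_camera(name): name is "scene" or "top" or "wrist"; returns the picture (400x640x3 uint8, red, green, blue); there is no depth.
- camera_info(name): a dict with "K" (3x3 intrinsics, pixels), "R" (3x3) and "t" (3): a world point X has camera coordinates R X + t; the wrist camera has in their place "mount" (4x4, takes a point from camera to tool coordinates, whose origin is the TCP and whose axes are the flange's). Camera axes: x right, y down, z forward; pixel columns grow to the right and rows downward; lengths in m; the calibration is good to about 2 mm. A picture is of the moment at which its call begins: read the wrist's pose just before it. camera_info takes no time and is no camera call.
- sign_off(): hands the job in, once; it reports no verdict.
The state is a dict: "time": time; "qpos": joint angles; "dq": joint speeds; "joint_efforts": joint torques, N m; "eef_pos": TCP position; "tcp_rot": TCP orientation; "contact_force": force on the tool from outside, world axes, zero at the start; "wrist_torque": the same for the moment, N m; "opening": opening from 0.0 (shut) to 1.0 (fully open).
Only numpy, scipy, OpenCV 4.12 (cv2) and the standard library are available. Lean on these libraries where they do the work, as an engineer would, in place of code of your own. Each camera call takes 0.05 s, during which the arm holds its last target. There are 200 camera calls.

## Working session

There is one attempt and no reset: what is moved stays moved. The work goes in short steps, Python scripts to look and compute and a shell command to move; the robot and the scene stay as the last step left them, time stands still between calls to the robot, and variables do not carry over. Pictures are saved under pics/ and viewed, about 8 in all and at most 12, crops included, and the job is handed in when it is done.

```bash
ls; mkdir -p pics; python3 - <<'E'
from plant import *
import cv2,numpy as np
for n in("scene","top"):
    cv2.imwrite(f"pics/{n}1.png",read_camera(n)[:,:,::-1]); i=camera_info(n); print(n,{k:np.round(v,4).tolist() for k,v in i.items() if k in("K","R","t")})
print(camera_info("wrist")); print(get_state())
a=[cv2.imread(f"pics/{n}1.png") for n in("scene","top")]
E
```

```text
pics
scene {'K': [[490.6035, 0.0, 323.5614], [0.0, 490.6035, 192.9814], [0.0, 0.0, 1.0]], 'R': [[-0.48, -0.8771, 0.0137], [-0.4665, 0.242, -0.8508], [0.7429, -0.4148, -0.5254]], 't': [0.0571, 0.3532, 0.8416]}
top {'K': [[470.0765, 0.0, 321.9699], [0.0, 470.0765, 198.1952], [0.0, 0.0, 1.0]], 'R': [[-0.0461, -0.9989, 0.0017], [-0.9705, 0.0444, -0.2371], [0.2367, -0.0126, -0.9715]], 't': [-0.2024, 0.5266, 0.9155]}
{'K': array([[281.07765776,   0.        , 315.37168059],
       [  0.        , 281.07765776, 198.95991079],
       [  0.        ,   0.        ,   1.        ]]), 'mount': array([[ 1.19969752e-03, -9.51290824e-01, -3.08292603e-01,
         8.00045279e-02],
       [ 9.99998566e-01,  7.72649376e-04,  1.50727435e-03,
         1.31925995e-03],
       [-1.19565417e-03, -3.08293969e-01,  9.51290386e-01,
        -1.42442823e-01],
       [ 0.00000000e+00,  0.00000000e+00,  0.00000000e+00,
         1.00000000e+00]])}
{'time': 0.1, 'qpos': array([-1.38999957e+00,  2.87136452e-01,  1.57805633e+00,  1.90512552e-05,
        1.27861783e+00, -1.50016715e-01]), 'dq': array([-0.00012201, -0.00155523, -0.00234756, -0.00018234, -0.00103844,
        0.00110877]), 'joint_efforts': array([ 4.48134579e-04, -4.07297158e+01, -2.93700153e+01, -1.70681565e-04,
        3.42354579e-03,  4.31200249e-06]), 'eef_pos': array([ 0.21915946, -0.6377877 ,  0.23003199]), 'tcp_rot': array([ 9.86351314e-01,  1.64650710e-01, -7.94876112e-06, -1.10898912e-03]), 'contact_force': array([-0.601197  ,  0.97247523, -0.5005483 ]), 'wrist_torque': array([-0.02164579, -0.05145348,  0.06463503]), 'opening': 0.9969062121898532}
```

View pics/top1.png

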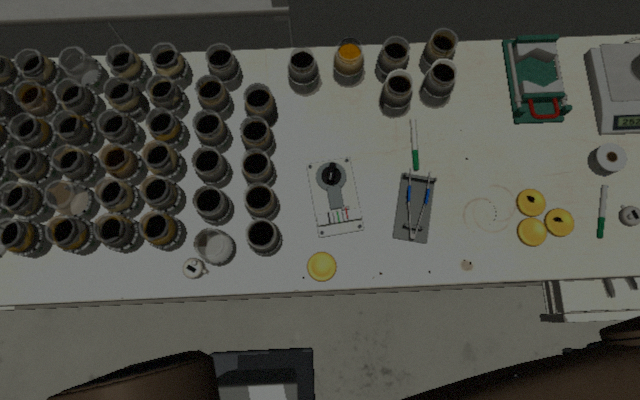

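View pics/scene1.png

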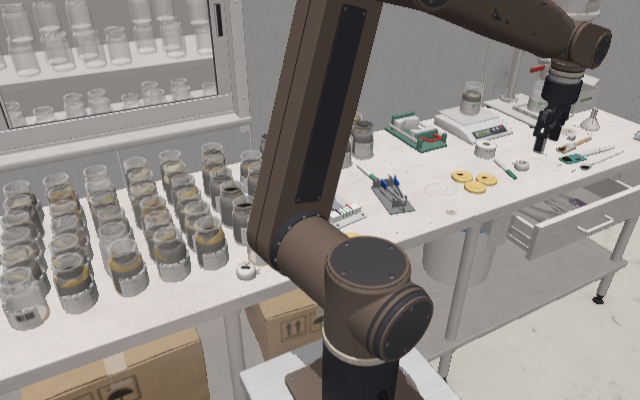

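The top image shows the gauge around (335,197), its knob at (331,175), the rest and tweezers around (415,208), and the cap at (321,266). I'll enlarge that region.

```bash
cat > h.py <<'E'
from plant import *
import cv2,numpy as np
from scipy.spatial.transform import Rotation as Ro
def cam(n):
    i=camera_info(n)
    if n!="wrist": return np.array(i["K"]),np.array(i["R"]),np.array(i["t"])
    s=get_state(); T=np.eye(4); T[:3,:3]=Ro.from_quat(s["tcp_rot"]).as_matrix(); T[:3,3]=s["eef_pos"]
    W=np.linalg.inv(T@i["mount"]); return np.array(i["K"]),W[:3,:3],W[:3,3]
def ray(c,uv,z):
    K,R,t=c; d=R.T@np.linalg.inv(K)@[uv[0],uv[1],1]; o=-R.T@t
    return o+d*(z-o[2])/d[2]
def proj(c,X):
    K,R,t=c; p=K@(R@np.asarray(X)+t); return p[:2]/p[2]
def snap(n,f,box=None,s=1):
    c=cam(n); im=read_camera(n)[:,:,::-1].copy()
    cv2.imwrite(f"pics/{f}_raw.png",im)
    if box: im=im[box[1]:box[3],box[0]:box[2]]
    cv2.imwrite(f"pics/{f}.png",cv2.resize(im,None,fx=s,fy=s,interpolation=cv2.INTER_CUBIC)); return c
E
python3 - <<'E'
from h import *
im=cv2.imread("pics/top1.png")[145:265,295:455]; cv2.imwrite("pics/c2.png",cv2.convertScaleAbs(cv2.resize(im,None,fx=5,fy=5,interpolation=cv2.INTER_CUBIC),alpha=1.5))
E
```

```text
(no output)
```

View pics/c2.png

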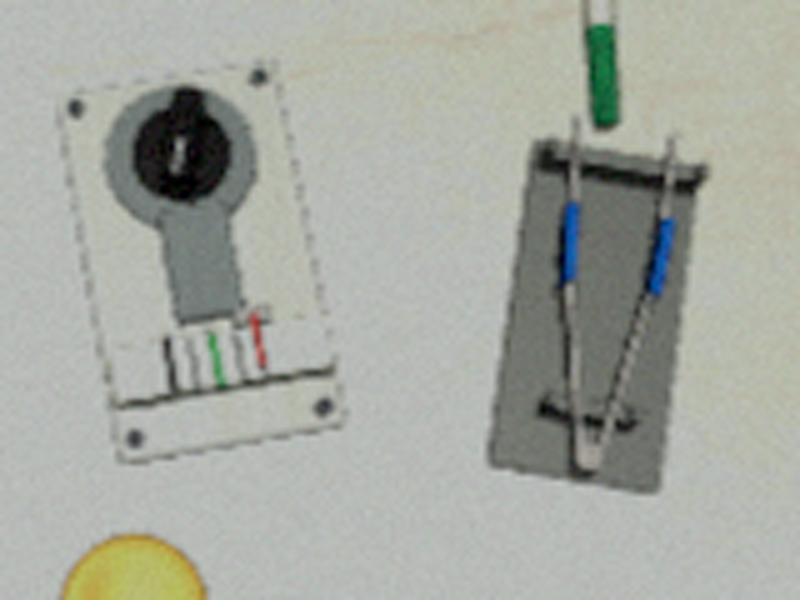

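The crop (5x, offset 295,145) shows the gauge corners at (58,105), (275,65), (345,420) and (120,462). The blue grips are at (570,245) and (661,257), and the tweezers' pivot end is near (588,462). The pointer (258,340) is near 40 on the scale.

```bash
python3 - <<'E'
from h import *
c=cam("top")
f=lambda p,z: ray(c,(295+(p[0]+.5)/5-.5,145+(p[1]+.5)/5-.5),z)[:2]*1000
P=np.array([f(p,6e-3) for p in[(58,105),(275,65),(345,420),(120,462)]]); L=np.array([[135,50],[135,-50],[-35,-50],[-35,50]])
Pc,Lc=P.mean(0),L.mean(0); U,S,V=np.linalg.svd((L-Lc).T@(P-Pc)); Rm=(U@V).T; g=Pc-Rm@Lc
print("gauge",g,np.degrees(np.arctan2(Rm[1,0],Rm[0,0])),"res",(P-(L@Rm.T+g)).round(1).tolist())
for n,l in dict(knob=[95,0],datum=[0,22],mark=[0,2]).items(): print(n,Rm@l+g)
print("knobtop",f((187,130),.05),"datum",f((172,363),.028),"green",f((218,360),.0245),"ptr",f((259,341),.028))
a,b=f((570,245),.05),f((661,257),.05); m=(a+b)/2; print("grips",a,b,m,np.linalg.norm(a-b),"ang",np.degrees(np.arctan2(*(a-b)[::-1]))-90)
pv=f((588,460),.04);print("pivot",pv,"ang",np.degrees(np.arctan2(*(m-pv)[::-1])),"tips",f((575,122),.036),f((672,138),.036))
s=get_state(); M=Ro.from_quat(s["tcp_rot"]).as_matrix(); print(M.round(3),np.degrees(np.arctan2(M[1,1],M[0,1])))
E
```

```text
gauge [ 483.6959314  -261.25980984] 7.467620631083485 res [[-3.4, -1.0], [-2.0, -0.4], [3.1, 1.0], [2.2, 0.4]]
knob [ 577.89018576 -248.91305129]
datum [ 480.83668205 -239.44640357]
mark [ 483.43599964 -259.27677291]
knobtop [ 579.85719874 -250.7875412 ] datum [ 482.8980816  -239.88736624] green [ 484.00764563 -259.78314984] ptr [ 490.79560689 -277.63892835]
grips [ 521.654003   -410.26081099] [ 514.67195355 -448.26494982] [ 518.16297828 -429.26288041] 38.64018093679846 ang -10.410186832673048
pivot [ 431.18030925 -411.48836508] ang -11.549132834918737 tips [ 580.06808423 -420.24380543] [ 570.89987378 -461.71621955]
[[ 0.946  0.325 -0.   ]
 [ 0.325 -0.946  0.002]
 [ 0.    -0.002 -1.   ]] -71.0460781103474
```

```bash
for i in 1 2 3; do python3 -m jog '{"travel":[[24,26,-5],[24,26,-5],[24,26,-5],[24,26,-5],[24,26,-5]],"dr":[[0,0,-0.75],[0,0,-0.75],[0,0,-0.75],[0,0,-0.75],[0,0,-0.75]],"jaw":[0,0,0,0,0]}' 25; done
python3 -m jog '{"travel":[[0,0,0],[0,0,0],[0,0,0]],"dr":[[0,0,0],[0,0,0],[0,0,0]],"jaw":[0,0,0]}'
python3 - <<'E'
from h import *
c=snap("wrist","w1",(60,0,640,400),1.375); K,R,t=c; np.savez("w1.npz",K=K,R=R,t=t)
E
```

```text
time: 0.52
eef_pos: [0.3399, -0.5067, 0.2054]
tcp_rot: [0.991, 0.132, -0.0, -0.001]
contact_force: [0.2, 0.3, 0.1]
opening: 0.995
time: 0.93
eef_pos: [0.46, -0.3766, 0.1806]
tcp_rot: [0.995, 0.099, -0.0, -0.0]
contact_force: [0.3, 0.2, 0.1]
opening: 1.0
time: 1.35
eef_pos: [0.5799, -0.2467, 0.1555]
tcp_rot: [0.998, 0.067, -0.0, -0.0]
contact_force: [-0.7, -1.2, -0.1]
opening: 0.999
time: 1.6
eef_pos: [0.5788, -0.2484, 0.1558]
tcp_rot: [0.998, 0.068, -0.001, -0.0]
contact_force: [-1.0, -0.0, 0.8]
opening: 1.003
```

View pics/w1.png

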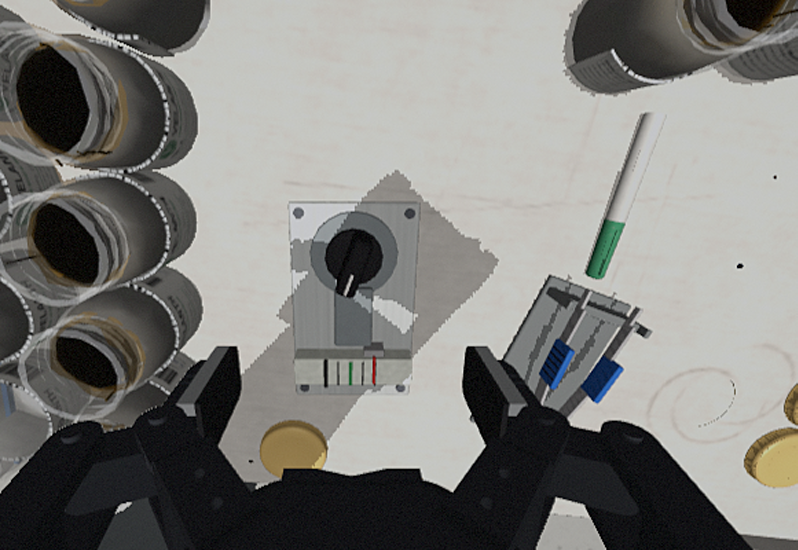

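The wrist picture shows the gauge aligned with the image, plate corners at (290,203), (420,203) and (409,393). The knob bar is at (352,265), apparently a little turned, and the pointer is near 40 at (374,370). I'll enlarge the knob and bar.

```bash
python3 - <<'E'
from h import *
im=cv2.imread("pics/w1_raw.png")[140:290,265:370]; cv2.imwrite("pics/c3.png",cv2.convertScaleAbs(cv2.resize(im[:, :],None,fx=4,fy=4,interpolation=cv2.INTER_CUBIC),alpha=1.3,beta=25))
E
```

```text
(no output)
```

View pics/c3.png

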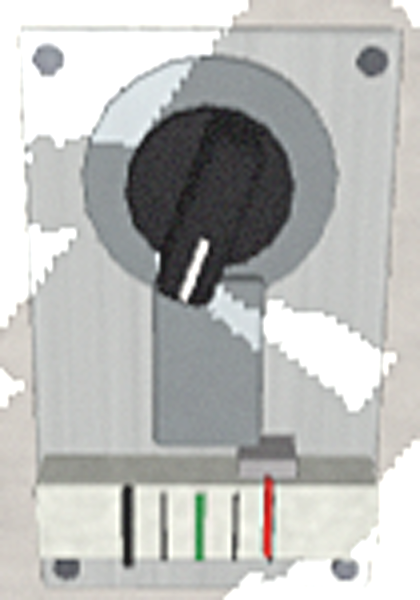

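In the crop, the knob bar is turned clockwise, with its white mark running from (205,240) to (185,298). The datum line is at x=128, green at 201 and the pointer at 269. Corners are TL (22,28), TR (401,28), BL (42,587) and BR (381,587).

```bash
python3 - <<'E'
from h import *
z=np.load("w1.npz"); c=(z["K"],z["R"],z["t"])
f=lambda p,h: ray(c,(265+(p[0]+.5)/4-.5,140+(p[1]+.5)/4-.5),h)[:2]*1000
P=np.array([f(p,6e-3) for p in[(22,28),(401,28),(381,587),(42,587)]]); L=np.array([[135,50],[135,-50],[-35,-50],[-35,50]])
Pc,Lc=P.mean(0),L.mean(0); U,S,V=np.linalg.svd((L-Lc).T@(P-Pc)); Rm=(U@V).T; g=Pc-Rm@Lc
ya=np.degrees(np.arctan2(Rm[1,0],Rm[0,0]));print("gauge",g,ya,(P-(L@Rm.T+g)).round(1).tolist())
for n,l in dict(knob=[95,0],datum=[0,22],mark=[0,2]).items(): print(n,Rm@l+g)
G=lambda p,h:(f(p,h)-g)@Rm
print("gauge frame: datum",G((128,525),.028),"green",G((201,525),.0245),"ptr",G((269,518),.028))
a,b=G((205,240),.05),G((185,298),.05); print("mark",a,b,"cw angle",np.degrees(np.arctan2(*( (a-b)[::-1])))*-1)
b2=(f((158,288),.05),f((210,303),.05)); print("bar end mid",(b2[0]+b2[1])/2, "gauge",((b2[0]+b2[1])/2-g)@Rm)
w=lambda u,v,h: ray(c,(60+(u+.5)/1.375-.5,(v+.5)/1.375-.5),h)[:2]*1000
print("grips", w(557,355,.05),w(606,372,.05))
E
```

```text
gauge [ 488.14632621 -264.88666479] 7.90619269313432 [[-0.5, -1.2], [-1.0, 1.1], [0.8, -1.5], [0.7, 1.6]]
knob [ 582.2433134  -251.81926257]
datum [ 485.12019096 -243.09578355]
mark [ 487.871223   -262.90567559]
gauge frame: datum [ 1.36065735 23.16505927] green [-0.90161223  3.05413446] ptr [  3.48207055 -15.65973868]
mark [91.18016824  1.9053668 ] [76.76960094  6.64612217] cw angle 18.21005291745916
bar end mid [ 563.86392357 -247.44136434] gauge [77.3975005   6.86439908]
grips [ 537.63325816 -406.10229169] [ 528.83666168 -446.10896822]
```

```bash
python3 -m jog '{"travel":[[1,-0.5,-24],[1,-0.5,-24],[1,-0.5,-24],[1,-0.5,-24],[0,-0.5,-15]],"dr":[[0,0,-3.8],[0,0,-3.8],[0,0,-3.8],[0,0,-3.8],[0,0,-3.8]],"jaw":[0,0,0,60,100]}' 30
python3 -m jog '{"travel":[[0,0,-10],[0,0,-10],[0,0,0],[0,0,0],[0,0,0]],"dr":[[0,0,0],[0,0,0],[0,0,0],[0,0,0],[0,0,0]],"jaw":[100,100,180,255,255]}'
python3 -m jog '{"travel":[[0,0,0],[0,0,0],[0,0,0],[0,0,0],[0,0,0]],"dr":[[0,0,0],[0,0,0],[0,0,0],[0,0,0],[0,0,0]],"jaw":[255,255,255,255,255]}'
```

```text
time: 2.07
eef_pos: [0.5812, -0.2519, 0.0429]
tcp_rot: [0.995, -0.101, -0.001, -0.001]
contact_force: [-0.5, -0.3, -0.2]
opening: 0.746
time: 2.48
eef_pos: [0.584, -0.2517, 0.0267]
tcp_rot: [0.995, -0.098, 0.001, 0.001]
contact_force: [0.3, 0.8, -0.1]
opening: 0.191
time: 2.9
eef_pos: [0.5842, -0.2509, 0.0269]
tcp_rot: [0.995, -0.098, 0.001, 0.0]
contact_force: [-1.5, 2.7, 5.4]
opening: 0.158
```

```bash
for i in 1 2; do python3 -m jog '{"travel":[[0,0,0],[0,0,0],[0,0,0],[0,0,0],[0,0,0]],"dr":[[0,0,-7],[0,0,-7],[0,0,-7],[0,0,-7],[0,0,-7]],"jaw":[255,255,255,255,255]}'; done
python3 -m jog '{"travel":[[0,0,0],[0,0,0],[0,0,0]],"dr":[[0,0,-1],[0,0,0],[0,0,0]],"jaw":[255,255,255]}'
python3 - <<'E'
from h import *
s=get_state();print(Ro.from_quat(s["tcp_rot"]).as_matrix()[:2,0])
c=snap("wrist","w2",(0,0,640,400),1.25); K,R,t=c; np.savez("w2.npz",K=K,R=R,t=t)
E
```

```text
time: 3.32
eef_pos: [0.5829, -0.2531, 0.0269]
tcp_rot: [0.919, -0.395, 0.0, 0.002]
contact_force: [-5.4, -2.6, 6.7]
opening: 0.152
time: 3.73
eef_pos: [0.5806, -0.2541, 0.0268]
tcp_rot: [0.758, -0.652, -0.001, 0.004]
contact_force: [-12.9, -6.5, 10.0]
opening: 0.158
time: 3.98
eef_pos: [0.5805, -0.2541, 0.0269]
tcp_rot: [0.754, -0.657, -0.001, 0.004]
contact_force: [-10.4, -5.6, 9.3]
opening: 0.159
[ 0.13656338 -0.99062459]
```

View pics/w2.png

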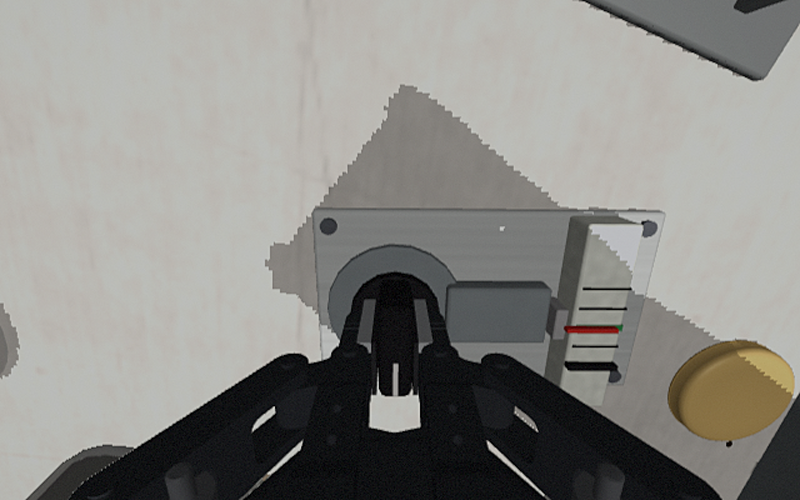

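The pointer (595,330) lies practically on the green line (its end shows at 620,326). The black lines are at y=289, 308 and 346, and the datum at 366. I'll measure it at subpixel level.

```bash
cat > ptr.py <<'E'
from h import *
import sys
def run(c,im,nom=(488.1,-264.9,7.9),dbg=True,rng=range(-6,7,2)):
    """sample profiles along gauge y through z=24.5 / 28 at nominal pose"""
    th=np.radians(nom[2]); Rm=np.array([[np.cos(th),-np.sin(th)],[np.sin(th),np.cos(th)]])
    def prof(z,ys):
        acc=0
        for x in rng:
            pts=np.array([proj(c,[*((Rm@[x,y]+nom[:2])/1000),z]) for y in ys],np.float32)
            acc=acc+cv2.remap(im.astype(np.float32),pts[:,0][None],pts[:,1][None],cv2.INTER_LINEAR)[0]
        return acc/len(rng)
    ys=np.arange(-30,34,.2)
    def cen(w,lo,hi):
        m=(ys>lo)&(ys<hi); w=np.clip(w[m]-.35*w[m].max(),0,None); return (w*ys[m]).sum()/w.sum(), w.max()
    a=prof(.0245,ys); b=prof(.028,ys)
    return ys,a,b,cen
E
python3 - <<'E'
from ptr import *
z=np.load("w2.npz"); c=(z["K"],z["R"],z["t"]); im=cv2.imread("pics/w2_raw.png")
ys,a,b,cen=run(c,im)
dark=230-a.mean(1)
red=b[:,2]-b[:,:2].mean(1); print("red peak y(z28)",cen(red,-30,30)); 
red2=a[:,2]-a[:,:2].mean(1); gr=a[:,1]-a[:,[0,2]].mean(1); print("green",cen(gr,-30,30))
db=230-b.mean(1)
for i in range(0,len(ys),4): print(round(ys[i],1),a[i].astype(int),b[i].astype(int))
E
```

```text
red peak y(z28) (np.float64(2.744304833258333), np.float32(77.26281))
green (np.float64(1.0752105115088326), np.float32(7.918151))
-30.0 [146 153 152] [149 154 154]
-29.2 [141 149 148] [148 154 153]
-28.4 [141 149 148] [140 147 146]
-27.6 [141 148 147] [140 148 147]
-26.8 [139 147 146] [141 148 147]
-26.0 [139 147 146] [141 148 147]
-25.2 [140 147 146] [141 148 147]
-24.4 [140 147 146] [140 147 147]
-23.6 [140 147 146] [140 147 146]
-22.8 [140 147 147] [138 146 145]
-22.0 [140 148 147] [138 145 144]
-21.2 [139 146 146] [137 144 143]
-20.4 [139 146 145] [138 145 144]
-19.6 [138 145 144] [142 149 149]
-18.8 [138 145 144] [113 120 119]
-18.0 [140 148 147] [23 24 24]
-17.2 [105 112 111] [121 129 128]
-16.4 [18 19 19] [147 155 154]
-15.6 [123 131 130] [142 149 148]
-14.8 [148 156 155] [141 149 148]
-14.0 [142 150 148] [141 148 147]
-13.2 [141 149 148] [141 149 148]
-12.4 [141 148 147] [142 149 148]
-11.6 [141 148 148] [142 149 148]
-10.8 [142 149 148] [142 150 149]
-10.0 [141 149 148] [147 155 154]
-9.2 [142 150 149] [118 124 123]
-8.4 [146 154 153] [39 40 40]
-7.6 [128 134 134] [87 93 92
[... 882 characters left out ...]
5.6 [142 149 148] [139 147 146]
16.4 [139 147 146] [139 147 146]
17.2 [140 147 146] [140 148 147]
18.0 [139 147 146] [143 151 150]
18.8 [139 146 146] [134 142 141]
19.6 [140 147 147] [78 82 83]
20.4 [143 150 150] [1 1 1]
21.2 [134 141 140] [9 8 8]
22.0 [81 87 86] [15 14 14]
22.8 [1 1 0] [15 14 14]
23.6 [9 7 8] [8 7 6]
24.4 [14 12 13] [56 58 59]
25.2 [15 13 15] [130 138 137]
26.0 [11  9  8] [146 154 153]
26.8 [40 41 41] [141 148 148]
27.6 [111 117 117] [140 147 147]
28.4 [144 152 151] [139 147 146]
29.2 [141 149 148] [139 147 146]
30.0 [139 147 146] [140 147 146]
30.8 [139 146 146] [140 147 147]
31.6 [139 146 146] [140 147 146]
32.4 [138 146 145] [138 146 146]
33.2 [139 146 146] [138 145 144]
```

```bash
python3 - <<'E'
from ptr import *
z=np.load("w2.npz"); c=(z["K"],z["R"],z["t"]); im=cv2.imread("pics/w2_raw.png")
ys,a,b,cen=run(c,im)
def edge(lo,hi,ch,base):
    m=(ys>lo)&(ys<hi); return np.interp((base+148)/2,b[m,ch],ys[m])
e1=edge(3.4,5.6,1,28); e2=edge(23.6,26.2,1,8); print(e1,e2,"gap centre", (e2-1.5)-(e1-1.2))
E
```

```text
4.309900092990358 24.59454365079346 gap centre 19.984643557803103
```

```bash
python3 -m jog '{"travel":[[0,0,0],[0,0,0],[0,0,0],[0,0,0],[0,0,10]],"dr":[[0,0,0],[0,0,0],[0,0,0],[0,0,0],[0,0,0]],"jaw":[190,140,110,110,110]}'
python3 -m jog '{"travel":[[0,0,25],[0,0,25],[-3,-10,25],[-5,-18,10],[-5,-18,10]],"dr":[[0,0,0],[0,0,7],[0,0,7],[0,0,7],[0,0,7]],"jaw":[90,60,0,0,0]}'
python3 - <<'E'
from h import *
c=snap("wrist","w3",(0,0,640,400),1.25); K,R,t=c; np.savez("w3.npz",K=K,R=R,t=t)
E
python3 -m jog '{"travel":[[-5,-21,0],[-6,-21,0],[-6,-21,0],[-6,-21,0],[-6,-21,0]],"dr":[[0,0,7],[0,0,7],[0,0,7],[0,0,7],[0,0,7]],"jaw":[0,0,0,0,0]}'
python3 -m jog '{"travel":[[-6,-18,0],[0,0,0],[0,0,0],[0,0,0]],"dr":[[0,0,7],[0,0,1],[0,0,0],[0,0,0]],"jaw":[0,0,0,0]}'
python3 - <<'E'
from h import *
c=snap("wrist","w4",(100,0,580,400),1.5); K,R,t=c; np.savez("w4.npz",K=K,R=R,t=t)
E
```

```text
time: 4.45
eef_pos: [0.5818, -0.2496, 0.0331]
tcp_rot: [0.753, -0.658, -0.002, 0.0]
contact_force: [-0.2, 0.3, -1.2]
opening: 0.568
time: 4.87
eef_pos: [0.5714, -0.2972, 0.1334]
tcp_rot: [0.892, -0.453, 0.002, 0.0]
contact_force: [-0.4, 0.1, -0.3]
opening: 1.001
time: 5.33
eef_pos: [0.5412, -0.4024, 0.1307]
tcp_rot: [0.986, -0.165, 0.0, 0.0]
contact_force: [0.3, 0.4, 0.2]
opening: 1.001
time: 5.67
eef_pos: [0.5355, -0.419, 0.1303]
tcp_rot: [0.995, -0.099, -0.0, -0.0]
contact_force: [0.1, 0.1, 1.2]
opening: 1.004
```

View pics/w4.png

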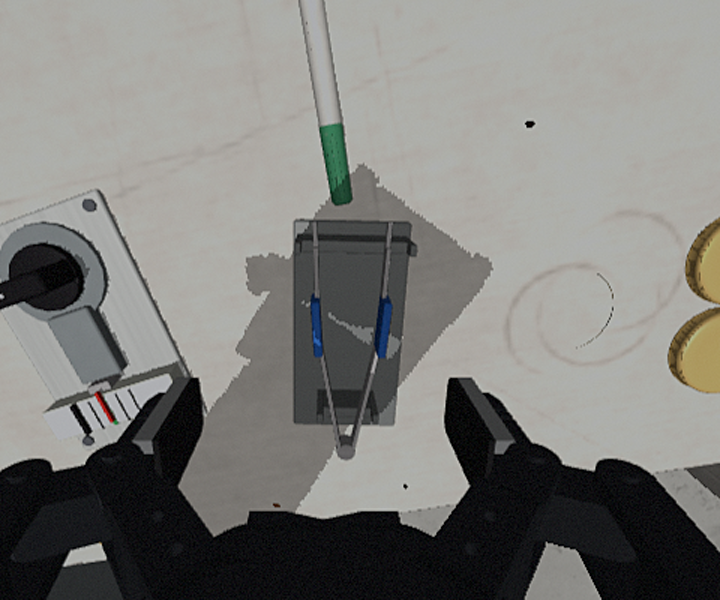

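The pointer at (105,407) is still on the green line. The tweezers' grips are centred at (317,327) and (383,328), their ends in rows 297 to 356. The tips are at (315,222) and (390,223), and the pivot is at (346,448).

```bash
python3 - <<'E'
from h import *
z=np.load("w4.npz"); c=(z["K"],z["R"],z["t"])
w=lambda u,v,h: ray(c,(100+(u+.5)/1.5-.5,(v+.5)/1.5-.5),h)[:2]*1000
gl,gr=w(317,327,.05),w(384,327,.05); tl,tr=w(315,222,.036),w(390,223,.036); pv=w(346,448,.038)
m=(gl+gr)/2;t=(tl+tr)/2
an=lambda d:np.degrees(np.arctan2(d[1],d[0]))
print("grips",gl,gr,np.linalg.norm(gl-gr),"mid",m,"tips",tl,tr,np.linalg.norm(tl-tr),t,"pv",pv)
print("yaw",an(t-pv),an(m-pv),"perp",an(gl-gr)-90,an(tl-tr)-90,"tip-grip",np.linalg.norm(t-m),np.linalg.norm(m-pv))
E=[w(*p,.05) for p in((314,297),(320,356),(387,297),(379,357))]; print("grip ends",np.round(E,1).tolist(),np.mean(E,0))
print("tool",np.degrees(2*np.arctan2(*get_state()["tcp_rot"][[1,0]])),get_state()["eef_pos"])
E
```

```text
grips [ 527.80996802 -414.75184679] [ 520.3275394  -452.03113184] 38.0227804294172 mid [ 524.06875371 -433.39148932] tips [ 584.16946216 -424.99096451] [ 575.39925435 -465.88651547] 41.82538265439917 [ 579.78435826 -445.43873999] pv [ 435.22040404 -415.12511778]
yaw -11.842769099693788 -11.61758795829767 perp -11.349195164231404 -12.10396657165451 tip-grip 57.00320025296374 90.7066125882323
grip ends [[545.6, -416.7], [509.7, -412.8], [537.7, -456.4], [502.4, -446.3]] [ 523.85832627 -433.0620029 ]
tool -11.3526860455495 [ 0.53566405 -0.41871845  0.13027273]
```

```bash
python3 -m jog '{"travel":[[-5,-5,-20],[-5,-5,-20],[-3.5,-4.5,-20],[0,0,-15],[0,0,-15]],"dr":[[0,0,-0.4],[0,0,0],[0,0,0],[0,0,0],[0,0,0]],"jaw":[0,0,0,0,0]}' 20
python3 -m jog '{"travel":[[0,0,-15],[0,0,-8],[0,0,0],[0,0,0]],"dr":[[0,0,0],[0,0,0],[0,0,0],[0,0,0]],"jaw":[0,30,60,80]}'
python3 -m jog '{"travel":[[0,0,0],[0,0,0],[0,0,0],[0,0,0],[0,0,0]],"dr":[[0,0,0],[0,0,0],[0,0,0],[0,0,0],[0,0,0]],"jaw":[100,110,115,115,115]}'
```

```text
time: 6.13
eef_pos: [0.522, -0.4333, 0.0391]
tcp_rot: [0.995, -0.102, -0.0, -0.0]
contact_force: [0.1, -0.2, -0.3]
opening: 0.997
time: 6.47
eef_pos: [0.522, -0.434, 0.017]
tcp_rot: [0.995, -0.102, -0.0, -0.0]
contact_force: [-0.3, -0.7, -0.2]
opening: 0.688
time: 6.88
eef_pos: [0.522, -0.4347, 0.018]
tcp_rot: [0.995, -0.102, 0.0, 0.0]
contact_force: [0.2, 0.3, 0.3]
opening: 0.549
```

Opening is 0.549, about 46 mm, so contact is close. Next I squeeze gradually, take a look, then lift.

```bash
python3 -m jog '{"travel":[[0,0,0],[0,0,0],[0,0,0],[0,0,0],[0,0,0]],"dr":[[0,0,0],[0,0,0],[0,0,0],[0,0,0],[0,0,0]],"jaw":[120,127,134,141,148]}'
python3 -m jog '{"travel":[[0,0,0],[0,0,0],[0,0,0],[0,0,0],[0,0,0]],"dr":[[0,0,0],[0,0,0],[0,0,0],[0,0,0],[0,0,0]],"jaw":[152,154,154,154,154]}'
python3 - <<'E'
from h import *
c=snap("wrist","w5",(210,120,430,270),3.6); K,R,t=c; np.savez("w5.npz",K=K,R=R,t=t)
E
```

```text
time: 7.3
eef_pos: [0.5225, -0.4353, 0.0192]
tcp_rot: [0.995, -0.102, 0.001, 0.001]
contact_force: [-1.1, 0.9, 5.9]
opening: 0.416
time: 7.72
eef_pos: [0.5226, -0.4354, 0.0194]
tcp_rot: [0.995, -0.102, 0.001, 0.001]
contact_force: [-0.5, 0.8, 6.5]
opening: 0.399
```

View pics/w5.png

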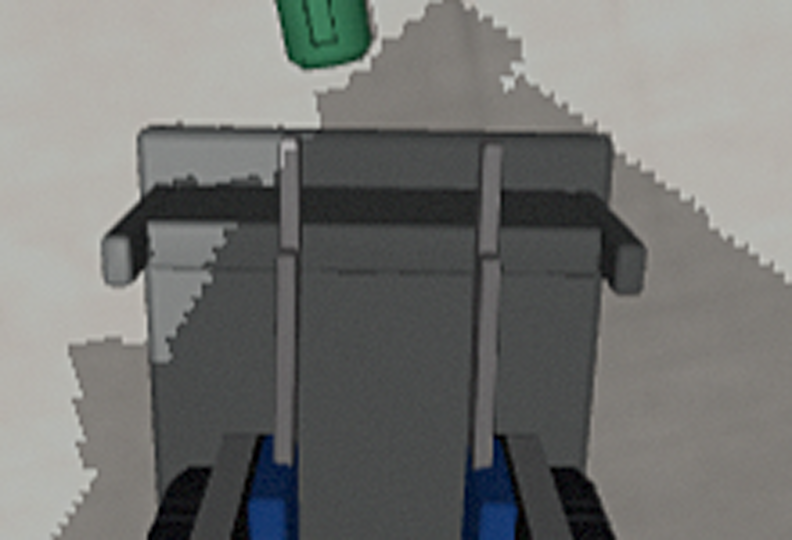

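The tips are parallel at (290,143) and (492,147), with the gap still over 20 mm. I'll lift and carry them above the gauge.

```bash
python3 -m jog '{"travel":[[0,0,5],[0,0,10],[0,0,20],[0,0,20],[-8,14,5]],"dr":[[0,0,0],[0,0,0],[0,0,0],[0,0,0],[0,0,2]],"jaw":[154,154,154,154,154]}'
python3 -m jog '{"travel":[[-16,29,0],[-16,29,0],[-16,29,0],[-16,29,0],[-16,29,0]],"dr":[[0,0,3.3],[0,0,3.3],[0,0,3.3],[0,0,3.3],[0,0,3.3]],"jaw":[154,154,154,154,154]}'
python3 -m jog '{"travel":[[-8,15,0],[0,0,0],[0,0,-10],[0,0,-10],[0,0,0]],"dr":[[0,0,1.2],[0,0,0],[0,0,0],[0,0,0],[0,0,0]],"jaw":[154,154,154,154,154]}'
python3 - <<'E'
from h import *
c=snap("wrist","w6",(200,80,440,260),3.3); K,R,t=c; np.savez("w6.npz",K=K,R=R,t=t)
E
```

```text
time: 8.18
eef_pos: [0.5159, -0.4239, 0.0818]
tcp_rot: [0.996, -0.085, 0.003, 0.003]
contact_force: [0.5, -0.1, -0.3]
opening: 0.399
time: 8.6
eef_pos: [0.4325, -0.2739, 0.0772]
tcp_rot: [0.998, 0.061, -0.0, -0.0]
contact_force: [0.0, 1.1, -0.9]
opening: 0.401
time: 9.02
eef_pos: [0.4251, -0.2604, 0.0551]
tcp_rot: [0.998, 0.069, -0.001, -0.001]
contact_force: [-0.9, 0.1, -1.4]
opening: 0.401
```

View pics/w6.png

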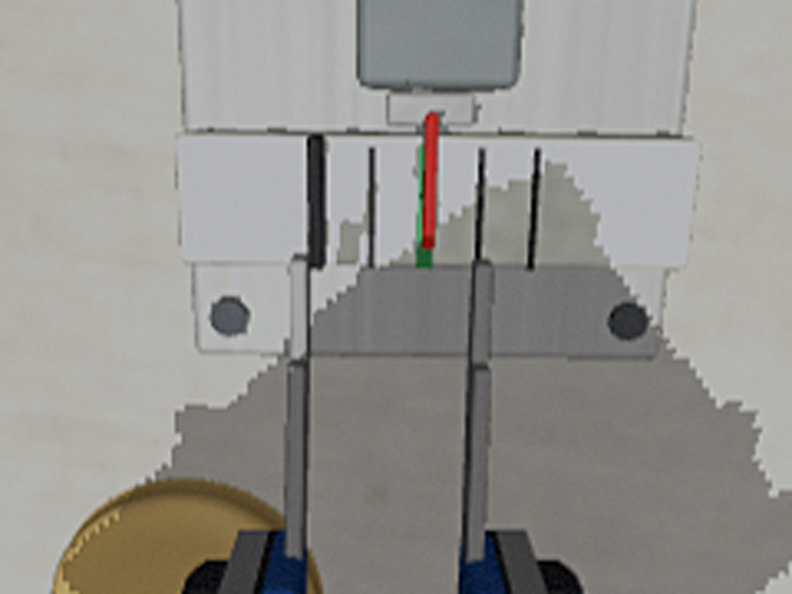

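The tips are parallel, at (298,260) and (483,265), short of the bar. The pointer (430,180) looks slightly right of green (424). I'll check that, along with the tip positions.

```bash
python3 - <<'E'
from ptr import *
z=np.load("w6.npz"); c=(z["K"],z["R"],z["t"]); im=cv2.imread("pics/w6_raw.png")
for xr in (range(-4,2),range(2,8)):
    ys,a,b,cen=run(c,im,rng=xr)
    d=140-a.min(1).clip(0,140)
    print("lines z24.5",[round(cen(d,lo,hi)[0],2) for lo,hi in((9,15),(-11,-5),(-21,-15))])
    r=b[:,2]-b[:,0]; db=140-b.max(1).clip(0,140)
    print("ptr",cen(r,-3,7)[0],"datum",cen(db,17,27)[0], "green",cen(a[:,1]-a[:,2],-3,7))
    m=(ys>-2)&(ys<6)
w=lambda u,v,h: ray(c,(200+(u+.5)/3.3-.5,80+(v+.5)/3.3-.5),h)[:2]*1000
th=np.radians(7.9);Rm=np.array([[np.cos(th),-np.sin(th)],[np.sin(th),np.cos(th)]]);g=[488.1,-264.9]
for h in (.066,.069,.072): 
  t=[w(u,v,h) for u,v in((308,258),(473,263))]; print("inner tips",h,t,np.linalg.norm(t[0]-t[1]),[((q-g)@Rm).round(1) for q in t])
s=get_state();print(s["eef_pos"],np.degrees(2*np.arctan2(*s["tcp_rot"][[1,0]])))
E
```

```text
lines z24.5 [np.float64(13.9), np.float64(-6.09), np.float64(-16.05)]
ptr 3.4303751248640317 datum 23.644829346545855 green (np.float64(4.958403249068186), np.float32(55.1313))
lines z24.5 [np.float64(13.83), np.float64(-6.1), np.float64(-16.1)]
ptr 3.3614671431836856 datum 23.61393853418486 green (np.float64(4.972605430461351), np.float32(59.587032))
inner tips 0.066 [array([ 481.23711054, -243.31201428]), array([ 483.80894652, -266.66171913])] 23.490914340754504 [array([-3.8, 22.3]), array([-4.5, -1.2])]
inner tips 0.069 [array([ 481.78128238, -243.481577  ]), array([ 484.29438156, -266.29801023])] 22.95441772252906 [array([-3.3, 22.1]), array([-4. , -0.9])]
inner tips 0.072 [array([ 482.32545423, -243.65113971]), array([ 484.7798166 , -265.93430133])] 22.41792110430362 [array([-2.8, 21.8]), array([-3.4, -0.6])]
[ 0.4252628  -0.26057829  0.05562804] 7.9460563385642615
```

```bash
python3 - <<'E'
from ptr import *
def ed(b,ys,lo,hi,ch):
    m=(ys>lo)&(ys<hi); y=ys[m]; v=b[m,ch]; h=(v.max()+v.min())/2; i=np.where(np.diff(np.sign(v-h)))[0]; return [round(y[k]+.2*(h-v[k])/(v[k+1]-v[k]),2) for k in i]
for n in("w2","w3","w6"):
    z=np.load(n+".npz"); c=(z["K"],z["R"],z["t"]); im=cv2.imread(f"pics/{n}_raw.png")
    for rng in(range(-4,2),range(2,8)):
        ys,a,b,cen=run(c,im,rng=rng)
        d=150-a.max(1).clip(0,150)
        print(n,"ptr",ed(b,ys,-2,7.5,0),"datum",ed(b,ys,18,28,0),"lines",[round(cen(d,lo,hi)[0],2) for lo,hi in((10,16),(-11,-4),(-21,-14))])
E
```

```text
w2 ptr [np.float64(0.07), np.float64(4.28)] datum [np.float64(19.64), np.float64(24.6)] lines [np.float64(13.6), np.float64(-6.45), np.float64(-16.33)]
w2 ptr [np.float64(0.02), np.float64(4.24)] datum [np.float64(19.59), np.float64(24.57)] lines [np.float64(13.52), np.float64(-6.48), np.float64(-16.39)]
w3 ptr [np.float64(0.38), np.float64(3.71)] datum [np.float64(20.3), np.float64(24.31)] lines [np.float64(13.46), np.float64(-6.48), np.float64(-16.7)]
w3 ptr [np.float64(0.48), np.float64(3.79)] datum [np.float64(20.17), np.float64(24.21)] lines [np.float64(13.32), np.float64(-6.54), np.float64(-16.74)]
w6 ptr [np.float64(2.13), np.float64(5.16)] datum [np.float64(22.06), np.float64(25.32)] lines [np.float64(13.89), np.float64(-6.09), np.float64(-16.04)]
w6 ptr [np.float64(2.14), np.float64(5.21)] datum [np.float64(21.99), np.float64(25.3)] lines [np.float64(13.82), np.float64(-6.11), np.float64(-16.1)]
```

Gap by picture is about 22.4 to 23.5 mm, so I'll squeeze a little more. I also shift about 3.5 mm left and forward, descend most of the way, and look again.

```bash
python3 -m jog '{"travel":[[1.7,1.9,-5],[1.8,1.9,-7],[0,0,-7],[0,0,-4],[0,0,0]],"dr":[[0,0,0],[0,0,0],[0,0,0],[0,0,0],[0,0,0]],"jaw":[156,158,160,160,160]}'
python3 -m jog '{"travel":[[0,0,0],[0,0,0],[0,0,0]],"dr":[[0,0,0],[0,0,0],[0,0,0]],"jaw":[160,160,160]}'
python3 - <<'E'
from h import *
print(get_state()["eef_pos"])
c=snap("wrist","w7",(240,100,390,220),5.2); K,R,t=c; np.savez("w7.npz",K=K,R=R,t=t)
E
```

```text
time: 9.48
eef_pos: [0.4285, -0.2559, 0.0328]
tcp_rot: [0.998, 0.07, -0.001, -0.001]
contact_force: [0.5, 0.2, -1.9]
opening: 0.37
time: 9.73
eef_pos: [0.4295, -0.2568, 0.0347]
tcp_rot: [0.998, 0.07, 0.0, 0.0]
contact_force: [-0.3, -0.4, -0.6]
opening: 0.376
[ 0.42949234 -0.2568238   0.03469387]
```

View pics/w7.png

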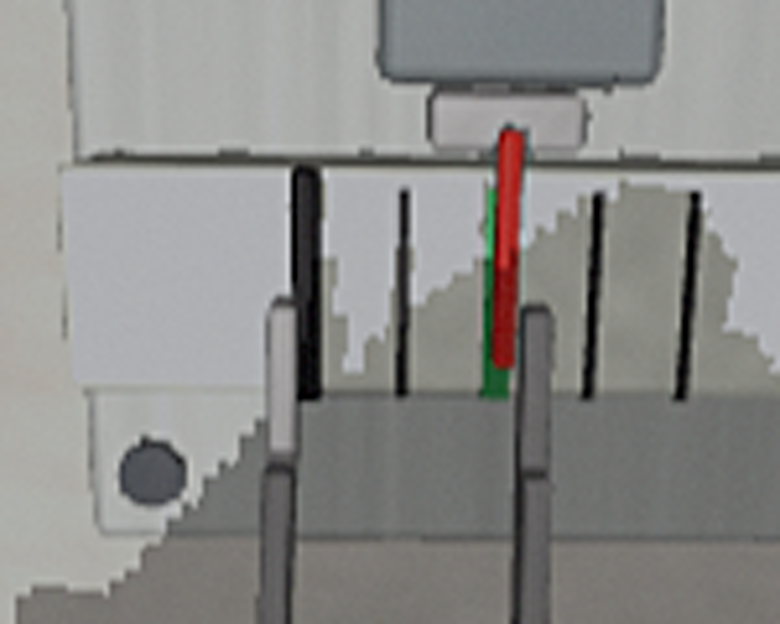

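The tips are at (284,303) and (536,308), with inner edges near 297 and 522. The pointer sits about 0.3 to 0.5 mm right of the green centre, still overlapping the line. I'll work out the tip gap and the remaining move relative to the scale in this same picture.

```bash
python3 - <<'E'
from ptr import *
z=np.load("w7.npz"); c=(z["K"],z["R"],z["t"]); im=cv2.imread("pics/w7_raw.png")
th=np.radians(7.9);Rm=np.array([[np.cos(th),-np.sin(th)],[np.sin(th),np.cos(th)]]);g=[488.1,-264.9]
w=lambda u,v,h: ((ray(c,(240+(u+.5)/5.2-.5,100+(v+.5)/5.2-.5),h)[:2]*1000-g)@Rm).round(2)
print("gauge nominal frame; lines 10,30,40 (y 12,-8,-18):",w(402,350,.0245),w(590.5,350,.0245),w(685,350,.0245))
print("datum ends",w(306,167,.028),w(309,398,.028),"bar near edge",w(430,392,.024),"ptr",w(510,130,.028),w(505,365,.028))
for h in(.048,.051,.054): print("tips outer/inner",h,w(270,303,h),w(297,303,h),w(522,308,h),w(551,308,h))
g1=im[155:175,:,:].mean(2)
# subpixel edges of tips: rows just below tip end
r=im[162:184,280:352].astype(float).mean(2)  
for k in range(0,22,7): print(162+k, r[k:k+3].mean(0).astype(int).tolist())
E
```

```text
gauge nominal frame; lines 10,30,40 (y 12,-8,-18): [-7.58 13.96] [-7.53 -6.  ] [ -7.5  -16.01]
datum ends [11.57 23.63] [-11.98  23.69] bar near edge [-12.23  10.94] ptr [15.19  3.42] [-8.42  3.29]
tips outer/inner 0.048 [ 1.36 25.87] [ 1.36 23.48] [0.97 3.51] [0.98 0.93]
tips outer/inner 0.051 [ 1.87 25.62] [ 1.87 23.29] [1.49 3.78] [1.5  1.26]
tips outer/inner 0.054 [ 2.37 25.37] [ 2.38 23.09] [2.01 4.05] [2.01 1.59]
162 [176, 176, 176, 175, 176, 176, 176, 175, 175, 178, 178, 104, 151, 168, 162, 163, 125, 32, 40, 11, 8, 44, 148, 136, 134, 132, 137, 182, 177, 176, 177, 169, 173, 180, 139, 138, 73, 13, 77, 145, 136, 134, 133, 135, 135, 134, 134, 134, 132, 133, 134, 138, 142, 41, 43, 48, 54, 54, 60, 80, 41, 101, 104, 104, 101, 88, 98, 140, 136, 136, 138, 142]
169 [176, 176, 175, 176, 176, 176, 176, 175, 176, 177, 177, 127, 150, 165, 160, 162, 123, 29, 6, 16, 9, 48, 150, 139, 134, 138, 177, 172, 172, 173, 128, 131, 133, 134, 138, 142, 33, 15, 94, 148, 140, 138, 137, 137, 135, 136, 137, 136, 136, 136, 136, 140, 118, 46, 53, 53, 53, 56, 86, 90, 43, 101, 104, 101, 101, 96, 113, 137, 136, 136, 138, 144]
176 [174, 174, 174, 174, 174, 174, 173, 174, 172, 173, 172, 129, 150, 161, 158, 157, 118, 46, 73, 71, 73, 88, 113, 107, 105, 109, 110, 111, 110, 109, 106, 105, 109, 109, 113, 116, 98, 96, 108, 110, 109, 108, 110, 109, 109, 108, 109, 107, 107, 107, 109, 106, 97, 97, 92, 93, 95, 96, 111, 55, 62, 102, 104, 102, 99, 91, 109, 107, 109, 111, 110, 97]
183 [175, 174, 174, 175, 174, 174, 146, 151, 148, 104, 106, 96, 155, 158, 158, 153, 107, 75, 115, 113, 114, 112, 111, 108, 109, 112, 113, 113, 113, 113, 110, 109, 111, 112, 115, 117, 114, 112, 113, 113, 112, 111, 113, 113, 110, 113, 112, 111, 111, 111, 112, 109, 109, 106, 104, 107, 109, 112, 110, 44, 79, 103, 103, 101, 95, 89, 111, 111, 111, 113, 112, 111]
```

Tip midpoint and fin midpoint agree (13.5 against 13.5), and the gap is about 20. Next is the descent to about 5 mm clearance.

```bash
python3 -m jog '{"travel":[[0,0,-3],[0,0,-3],[0,0,-3],[0,0,-2.5],[0,0,0]],"dr":[[0,0,0],[0,0,0],[0,0,0],[0,0,0],[0,0,0]],"jaw":[160,160,160,160,160]}'
python3 -m jog '{"travel":[[0,0,0],[0,0,0],[0,0,0],[0,0,0]],"dr":[[0,0,0],[0,0,0],[0,0,0],[0,0,0]],"jaw":[160,160,160,160]}'
python3 - <<'E'
from h import *
print(get_state()["eef_pos"])
c=snap("wrist","w8",(260,100,390,200),6); K,R,t=c; np.savez("w8.npz",K=K,R=R,t=t)
c2=snap("scene","s8",(300,180,400,250),6)
K,R,t=cam("scene"); print([proj((K,R,t),[.487,y,.03]).round() for y in(-.243,-.263)])
E
```

```text
time: 10.2
eef_pos: [0.4288, -0.2562, 0.022]
tcp_rot: [0.998, 0.07, -0.001, -0.001]
contact_force: [0.2, -0.5, -1.2]
opening: 0.374
time: 10.53
eef_pos: [0.4294, -0.2567, 0.023]
tcp_rot: [0.998, 0.07, 0.0, 0.0]
contact_force: [0.5, -0.4, -0.8]
opening: 0.375
[ 0.42937193 -0.25666365  0.02295554]
[array([338., 209.]), array([344., 207.])]
```

View pics/w8.png

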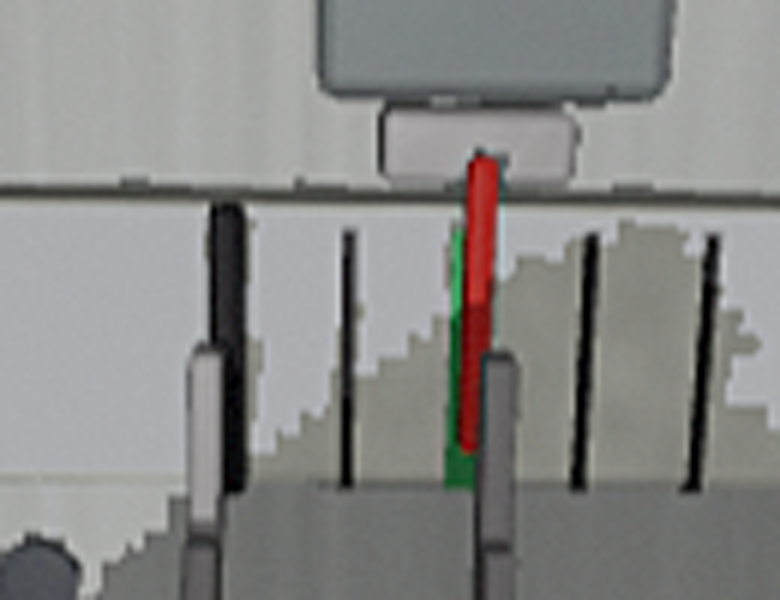

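The left tip's inner edge (~221) is over the datum fin (228), and the right tip's inner edge (~484) is at the pointer (475). Now the subpixel evaluation.

```bash
python3 - <<'E'
from h import *
z=np.load("w8.npz"); c=(z["K"],z["R"],z["t"]); im=cv2.imread("pics/w8_raw.png").astype(float)
th=np.radians(7.9);Rm=np.array([[np.cos(th),-np.sin(th)],[np.sin(th),np.cos(th)]]);g=[488.1,-264.9]
W=lambda u,v,h: ((ray(c,(u,v),h)[:2]*1000-g)@Rm).round(2)
w=lambda u,v,h: W(260+(u+.5)/6-.5,100+(v+.5)/6-.5,h)
print("lines",w(347,380,.0245),w(583.5,380,.0245),w(701,380,.0245),"datum",w(228,300,.028),"ptr",w(480,300,.028),w(472,430,.028))
for h in(.036,.039,.042): print(h,"left out/in",w(189,360,h),w(220,360,h),"right in/out",w(485,360,h),w(516,360,h),"tip ends",w(205,345,h),w(500,350,h))
for r in (160,164,168): print(r,im[r:r+3,288:300].mean((0,2)).astype(int).tolist(),"|",im[r:r+3,336:348].mean((0,2)).astype(int).tolist())
E
```

```text
lines [-3.26 13.98] [-3.2  -5.96] [ -3.17 -15.88] datum [ 3.91 23.69] ptr [3.97 3.27] [-6.76  3.62]
0.036 left out/in [ 0.42 26.29] [ 0.43 23.89] right in/out [0.49 3.45] [0.49 1.06] tip ends [ 1.59 25.03] [1.26 2.32]
0.039 left out/in [ 0.95 26.03] [ 0.96 23.7 ] right in/out [1.01 3.72] [1.02 1.39] tip ends [ 2.09 24.8 ] [1.77 2.62]
0.042 left out/in [ 1.48 25.78] [ 1.48 23.5 ] right in/out [1.54 4.  ] [1.55 1.72] tip ends [ 2.59 24.58] [2.28 2.92]
160 [174, 175, 174, 119, 148, 166, 161, 161, 126, 27, 10, 20] | [46, 42, 56, 57, 43, 92, 96, 95, 93, 83, 107, 137]
164 [173, 176, 175, 103, 150, 164, 160, 161, 124, 23, 5, 11] | [34, 47, 57, 50, 44, 102, 103, 101, 99, 86, 108, 134]
168 [174, 176, 175, 124, 148, 162, 158, 159, 122, 19, 13, 6] | [26, 51, 55, 50, 46, 100, 105, 100, 98, 91, 111, 133]
```

View pics/s8.png

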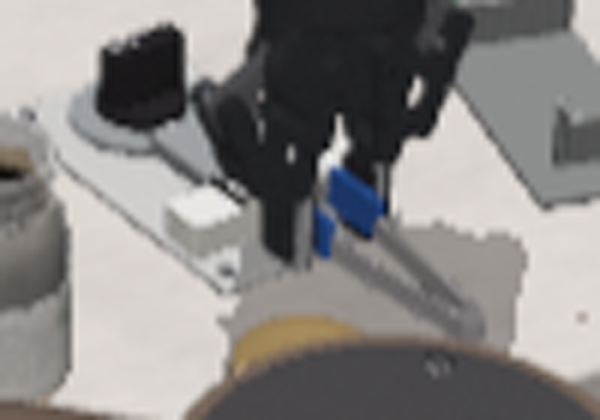

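```bash
python3 -m jog '{"travel":[[0,0,0],[0,0,0],[0,0,0],[0,0,0],[0,0,0]],"dr":[[0,0,0],[0,0,0],[0,0,0],[0,0,0],[0,0,0]],"jaw":[160,160,160,160,160]}'
python3 -c "
from plant import *
print(sign_off())"
```

```text
time: 11.05
eef_pos: [0.4292, -0.2566, 0.0228]
tcp_rot: [0.998, 0.07, -0.0, -0.0]
contact_force: [0.7, 0.2, -0.1]
opening: 0.375
the job is handed in; nothing more can be done
None
```

I set the gauge and let go of the knob. I then picked the tweezers up by the blue grips and handed the job in at 11.1 s, holding them steady with the tips over the datum fin and the pointer.

Last checks:
- **Tip gap:** about 20.0 mm from the last wrist picture. The gripper opening of 0.375 (about 32 mm over the grips) agrees. The tips were never pinched together.
- **Tip positions:** the inner corners are within about 0.3 mm of the datum fin and the pointer. The tip ends are about 2 mm past the middle of the fins.
- **Clearance:** I put the tips about 5 mm above the fins, worked out from the arm's height when it gripped the tweezers on the rest. The scene camera view was blocked, so I had no second measurement. The force reading stayed near zero, so nothing was touching.
- **Pointer (checks disagreed slightly):** it measured 20.0 mm from the datum while I held the knob. After release the pictures gave 20.2 to 20.5 mm, so it is probably 0.3 to 0.5 mm short of exactly on the green line. It still overlaps the line, and I left it rather than put the tweezers back to redo it.

The arm did not touch the cap, marker pen or tally counter.

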